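# File the burred edge of a cover plate

## Robot

A 6-joint arm with a two-finger parallel gripper is mounted at the origin on the work surface. World frame = base frame: x ahead of the robot, y to its left, z up, the work surface at z = 0. Lengths are in m, angles in rad, forces in N, time in s.
With the tool pointing down it reaches from about 0.275 to 1 m from the base axis. Payload 8.4 kg.
Tool frame: the origin (TCP) lies on the front face of the gripper's body, between the roots of the fingers; the fingertips stand 73 mm ahead of it and the grasp point (between the pads) lies 54 mm ahead of it; z points along the fingers, y is the line along which they close (so a half turn about z gives the same grasp; the last joint's range is limited). The gripper opens to 85 mm and grips with 20 to 120 N. Pads are 22 mm wide; open, the fingers measure 114 mm over their backs; the gripper's body (76 mm by 85 mm) begins 54 mm behind the grasp point. The pads swing forward as they close: fully open they stand 13 mm farther back than shut.
Start: joints at [-1.198, 0.353, 1.633, -0, 1.155, -0.002], TCP at [0.229, -0.582, 0.304] pointing down, gripper open.
Joint ranges: [-2.63, 2.63], [-0.92, 2.1], [0.06, 2.66], [-1.3, 4.44], [0, 2.69], [-3.02, 3.02]. Speed limits (rad/s): [2.22, 2.22, 2.79, 3.14, 3.14, 3.14].

## Interface

Orientations are given as a unit quaternion [w, x, y, z].
In Python, from plant import * gives the robot as it stands.
- The arm moves only by the tool step_arm, never from a script. Its argument "increments" is a list that holds one entry, the list of rows, each a list of 7 numbers: the shift along the tool's x, y, z in m, then the turn, a rotation vector about the tool's x, y, z in degrees, then the finger opening in m, from 0 to 0.0854. A call has exactly 8 rows; each row is the pose to reach, as a shift and turn from the pose commanded when the call began, along the tool's axes at that moment; what a row does not reach only later rows make up. A row lasts 1/10 s, in which the tool goes at most 50 mm and 8.59 degrees, less where a joint would pass 70% of its speed; a pose out of reach is approached as far as the arm can. A call with a gripper value outside its range is refused whole. The fingers move at their own pace and stop on an object; "newtons" is the grip in N (left out, the last holds). Time passes only in rows, so rows that repeat a pose let the fingers close, or fill a call up. It gives the time, the measured TCP pose, the force, the opening and the grip force at its end, in the units of the state.
- get_state(): the state, without advancing time (a new reading comes with each control period).
- snapshot(name): name is "scene" or "top" or "wrist"; returns a dict with "color" (384x512x3 uint8, blue, green, red), "fx", "fy", "cx", "cy" (pixels), "distortion" ([k1, k2, p1, p2, k3] as OpenCV has them; the pictures are not rectified), "rvec" (rotation vector, rad) and "tvec" (3), from world to camera coordinates, as OpenCV has them. Camera axes: x right, y down, z forward; pixel columns grow to the right and rows downward; lengths in m; the calibration is good to about 2 mm. A picture is of the moment at which its call begins. There is no depth.
- sign_off(): hands the job in; it is judged then, once.
Trained networks look in a picture, given as the dict that the camera call returned (one of the last four; its "shot" number tells which), for a name from the list of things; names that differ only in an ending like _2 or _b are one class to them, and where a whole thing is asked for, a point or a joint stands for the part that bears it (a point fixed in the world has none). Each returns a list of dicts, best first, with "p" (0 to 1); they miss things now and then, are a little off and sometimes report something else, mostly with a low value. They report only what shows in the picture. A call takes as long as a camera call.
- boxes_of(name, picture): "position" ([column, row] in pixels, amid what is visible of it).
The state is a dict: "t": time; "joint_positions": joint angles; "qvel": joint speeds; "tau": joint torques, N m; "tool_pos": TCP position; "tool_rot": TCP orientation; "wrist_force": force on the tool from outside, world axes, zero at the start; "wrist_torque": the same for the moment, N m; "gripper_width": finger opening in m; "finger_force": force on a finger pad.
Only numpy, scipy, OpenCV 4.12 (cv2) and the standard library are available. Lean on these libraries where they do the work, as an engineer would, in place of code of your own. Each camera call takes 0.05 s, during which the arm holds its last target. There are 200 camera calls.

## Task

Take the file with the orange grip and file the bare top edge of the grey-green cover plate that stands in the blue clamp: at least two full strokes, laying the file flat and square on the edge with its front half, pushing it forward, away from the robot, until its rear half is on the edge, then lifting it clear for the return so that it never drags backwards over the plate. Afterwards set the file down flat on open bench well away from the clamp, not dropping it, and leave the wooden wire brush alone.

Things in the scene. Friction and masses are not known exactly. Their poses are not given: they have to be found in the camera images.
- file: Flat hand file, loose: a dark steel blade 180 long (x) x 24 wide (y) x 6 mm thick with an upright orange grip block on the middle of its top, 44 long (x) x 28 wide (y) x 50 mm high, its top 56 mm above the blade's underside. Mass about 0.35 kg. Origin: centre of the blade's underside, below the middle of the grip; x runs along the blade to its narrower nose, z up. It lies flat on the bench, nose roughly away from the robot; take the grip across its 28 mm width, from above.
- plate: Grey-green sheet steel cover plate standing upright, 90 wide (y) x 4 mm thick (x), with a bright bare top edge; it shows 48 mm above the clamp's dark steel jaws. Origin: middle of the top edge, 125 mm above the bench; x points level and square to the plate, forward (away from the robot, within about 20 degrees), y along the edge, z up.
- clamp: Blue filing clamp, its base fixed to the bench, 150 (x) x 110 (y) x 52 mm high; origin: centre of its underside, x forward as the plate's, z up. The jaws and the plate ride in it on a sprung slide along x: the plate's origin lies 125 mm above the clamp's, at x = 0 at rest; a file rubbing forward takes the plate forward (up to 6 mm, spring 0.3 N/mm), one dragged backwards pulls it back towards the robot; it springs home by itself. It does not give downwards.
- brush: Wire brush for cleaning files, loose, shaped much like the file but not to be used: brass bristle bed and pale wooden back 180 (x) x 38 (y) x 24 mm high, with a brown wooden grip block 44 x 28 x 50 mm on top (overall 74 mm high). Origin: centre of its underside; x along its length, z up. Leave it where it lies.

How it is judged:
By the outcome, as a careful person would: the job done as asked, in the order asked, and still so for the second after the job is handed in, with the robot touching nothing.
It also fails if it takes over 61 s, if anything falls off the work surface, if the arm or the gripper's body presses on something with over 40 N, if the wrist force passes 120 N, or if a joint passes its speed limit or range.

## Working session

There is one attempt and no reset: what is moved stays moved. The work goes in short steps, Python scripts to look and compute and a tool call to move; the robot and the scene stay as the last step left them, time stands still between calls to the robot, and variables do not carry over. Pictures are saved under pics/ and viewed, at most 10 in all, crops included, and the job is handed in when it is done.

Besides the shell and the picture viewer there is one more tool, called by a JSON object that holds its "name" and its "arguments". step_arm: Moves the arm, as the interface text tells. Its arguments: {"type":"object","properties":{"increments":{"type":"array"},"newtons":{"type":"number"}},"required":["increments"]}

```bash
ls; mkdir -p pics; python3 - <<'E'
from plant import *
import cv2, pickle
S={}
for n in ("scene","top"):
    s=snapshot(n); S[n]=s
    cv2.imwrite(f"pics/{n}0.png",s["color"])
    for o in ("file","plate","clamp","brush"):
        print(n,o,[(b["position"],round(b["p"],2)) for b in boxes_of(o,s)[:2]])
pickle.dump(S,open("s0.pkl","wb"))
st=get_state(); print(st["t"],st["tool_pos"],st["tool_rot"],st["wrist_force"])
E
```

```text
pics
scene file []
scene plate [([332.3, 181.3], 0.76)]
scene clamp [([326.2, 188.9], 0.94)]
scene brush [([221.4, 210.9], 0.92)]
top file [([354.4, 220.3], 0.92)]
top plate [([164.9, 190.1], 0.72)]
top clamp [([168.3, 191.6], 0.77)]
top brush [([289.1, 219.8], 0.8)]
0.5 [ 0.22881019 -0.58161538  0.30385284] [-1.14071043e-05  9.82490393e-01  1.86313251e-01  4.80553877e-06] [ 0.03595951  0.20072161 -0.54623312]
```

```bash
python3 - <<'E'
import cv2,pickle
S=pickle.load(open("s0.pkl","rb"))
cv2.imwrite("pics/top0c.png",cv2.resize(S["top"]["color"][110:300,110:410],(800,507),interpolation=cv2.INTER_CUBIC))
cv2.imwrite("pics/scene0c.png",cv2.resize(S["scene"]["color"][110:300,130:430],(800,507),interpolation=cv2.INTER_CUBIC))
E
```

```text
(no output)
```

View pics/top0c.png

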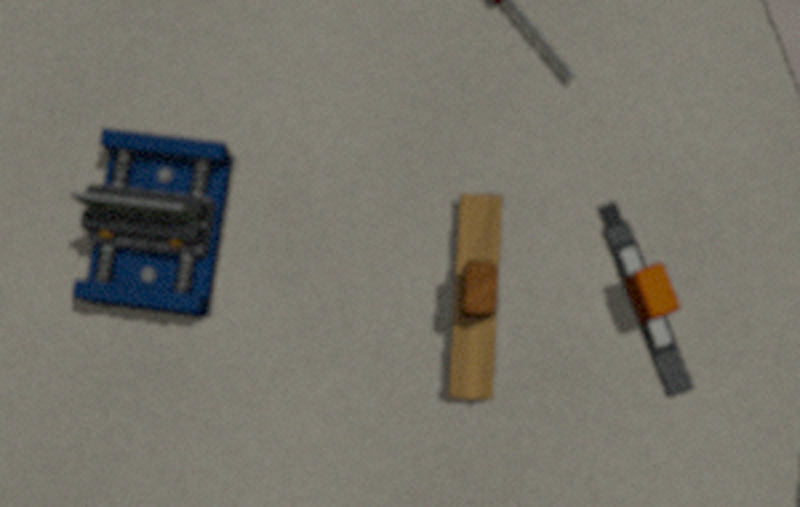

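View pics/scene0.png

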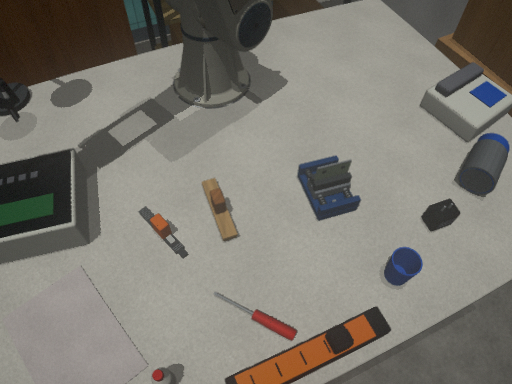

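The top view shows the clamp at left with the plate's edge around crop (75–205, 195–212). The brush is in the middle at (475,290). The file is at right, grip (655,291), nose (608,206), tail (680,390). The scene view agrees.

```bash
cat > h.py <<'E'
import numpy as np, cv2
from scipy.spatial.transform import Rotation as R
def cam(s):
    K=np.array([[s["fx"],0,s["cx"]],[0,s["fy"],s["cy"]],[0,0,1.]])
    return K,np.array(s["distortion"],float),np.array(s["rvec"],float).reshape(3,1),np.array(s["tvec"],float).reshape(3,1)
def ray(s,px,z):
    K,D,r,t=cam(s); u=cv2.undistortPoints(np.array(px,float).reshape(-1,1,2),K,D).reshape(-1,2)
    M=cv2.Rodrigues(r)[0]; C=(-M.T@t).ravel(); d=np.c_[u,np.ones(len(u))]@M
    return C+d*((z-C[2])/d[:,2])[:,None]
def proj(s,P):
    K,D,r,t=cam(s); return cv2.projectPoints(np.array(P,float).reshape(-1,1,3),r,t,K,D)[0].reshape(-1,2)
def pose(x,y,yaw,z,pts):
    return R.from_euler("z",yaw).apply(np.array(pts,float))+[x,y,z]
def rect(a,b,z): return [[a,b,z],[a,-b,z],[-a,-b,z],[-a,b,z]]
E
python3 - <<'E'
from h import *
import pickle
S=pickle.load(open("s0.pkl","rb")); s=S["top"]
c=lambda p:[110+p[0]/2.667,110+p[1]/2.667]
def show(n,p,z): print(n,ray(s,[c(q) for q in p],z).round(4).tolist())
show("file nose",[(598,207),(617,203)],.006); show("file tail",[(667,395),(692,387)],.006)
show("grip top",[(637,268),(664,263),(679,311),(652,320)],.056)
show("plate",[(75,197),(203,210)],.125)
show("brush",[(458,195),(502,195),(494,400),(448,398)],.024)
show("clamp cheek",[(104,129),(230,145),(207,315),(75,298)],.052)
# orange segmentation
hsv=cv2.cvtColor(s["color"],cv2.COLOR_BGR2HSV); m=cv2.inRange(hsv,(5,180,120),(20,255,255)); m[:, :330]=0; m[:,375:]=0;m[:190]=0;m[260:]=0
p=cv2.findNonZero(m); print(cv2.minAreaRect(p),len(p))
tile=lambda im,x,y,w,h:cv2.resize(im[y:y+h,x:x+w],(400,300),interpolation=cv2.INTER_CUBIC)
a,b=S["top"]["color"],S["scene"]["color"]
cv2.imwrite("pics/t.png",np.vstack([np.hstack([tile(a,130,150,80,60),tile(a,320,182,100,75)]),np.hstack([tile(b,285,145,96,72),tile(b,120,195,96,72)])]))
E
```

```text
file nose [[0.5585, -0.2748, 0.006], [0.5623, -0.2922, 0.006]]
file tail [[0.3911, -0.3308, 0.006], [0.398, -0.3531, 0.006]]
grip top [[0.4958, -0.2968, 0.056], [0.5002, -0.3198, 0.056], [0.4595, -0.3309, 0.056], [0.4519, -0.3078, 0.056]]
plate [[0.54, 0.1594, 0.125], [0.5299, 0.0576, 0.125]]
brush [[0.565, -0.1477, 0.024], [0.5652, -0.1866, 0.024], [0.3861, -0.1776, 0.024], [0.3876, -0.1383, 0.024]]
clamp cheek [[0.6163, 0.1615, 0.052], [0.6022, 0.0508, 0.052], [0.4548, 0.0651, 0.052], [0.4684, 0.1777, 0.052]]
((356.1643981933594, 218.43836975097656), (17.556175231933594, 9.831457138061523), 69.44395446777344) 167
```

View pics/t.png

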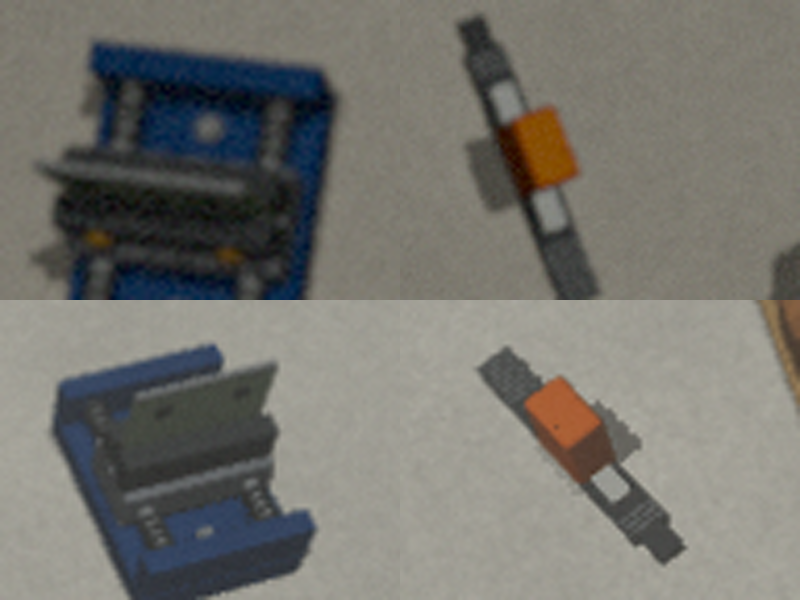

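The composite shows the clamp and plate edge sharply at left, edge tile (40,165)→(250,190). The file at right has its nose away from the robot, with its grip at world ≈(0.477,−0.313) and yaw ≈19°. I'm moving over the file.

{"name": "step_arm", "arguments": {"increments": [[[0.041, -0.02, 0.005, 0, 0, 0.3, 0.0854], [0.082, -0.04, 0.013, 0, 0, 0.6, 0.0854], [0.124, -0.06, 0.025, 0, 0, 0.9, 0.0854], [0.165, -0.079, 0.035, 0, 0, 1.2, 0.0854], [0.206, -0.099, 0.045, 0, 0, 1.5, 0.0854], [0.247, -0.119, 0.055, 0, 0, 1.8, 0.0854], [0.288, -0.139, 0.065, 0, 0, 2, 0.0854], [0.329, -0.159, 0.08, 0, 0, 2, 0.0854]]]}}

```text
t: 1.3
tool_pos: [0.4782, -0.312, 0.2243]
tool_rot: [0.001, 0.986, 0.169, 0.001]
wrist_force: [0.2, -0.1, 0.1]
gripper_width: 0.0856
finger_force: 0.0
```

```bash
cat >> h.py <<'E'
def yaw_of(st): return (R.from_quat(np.array(st["tool_rot"])[[1,2,3,0]])).as_matrix()
def inc(st,x,y,z,yaw):  # tool pointing down, tool x at world yaw (deg)
    M=yaw_of(st); T=R.from_euler("z",yaw,degrees=True).as_matrix()@np.diag([1,-1,-1.])
    return (M.T@(np.array([x,y,z])-st["tool_pos"])).round(4),R.from_matrix(M.T@T).as_rotvec(degrees=True).round(2)
def say(st):
    M=yaw_of(st); print("t",round(st["t"],2),"pos",np.round(st["tool_pos"],4),"yaw",np.degrees(np.arctan2(M[1,0],M[0,0])).round(2),"zaxis",M[:,2].round(4),"F",np.round(st["wrist_force"],2),"Tq",np.round(st["wrist_torque"],2),"w",round(float(st["gripper_width"]),4),"ff",round(float(st["finger_force"]),1))
E
python3 - <<'E'
from plant import *
from h import *
import pickle
s=snapshot("wrist"); st=get_state(); say(st)
pickle.dump((s,st),open("w1.pkl","wb"))
im=s["color"].copy()
x,y,yw=0.477,-0.3133,np.radians(19.4)
for pts in (rect(.09,.012,.006),rect(.022,.014,.056),rect(.022,.014,.006)):
    cv2.polylines(im,[np.int32(proj(s,pose(x,y,yw,0,pts))*16)],True,(0,255,0),1,cv2.LINE_AA,4)
cv2.imwrite("pics/w1.png",cv2.resize(im,(800,600),interpolation=cv2.INTER_CUBIC))
E
```

```text
t 1.35 pos [ 0.481  -0.3072  0.2217] yaw 19.54 zaxis [ 9.0e-04  2.9e-03 -1.0e+00] F [ 2.31  4.42 -2.1 ] Tq [ 0.15 -0.07 -0.06] w 0.0851 ff 0.0
```

View pics/w1.png

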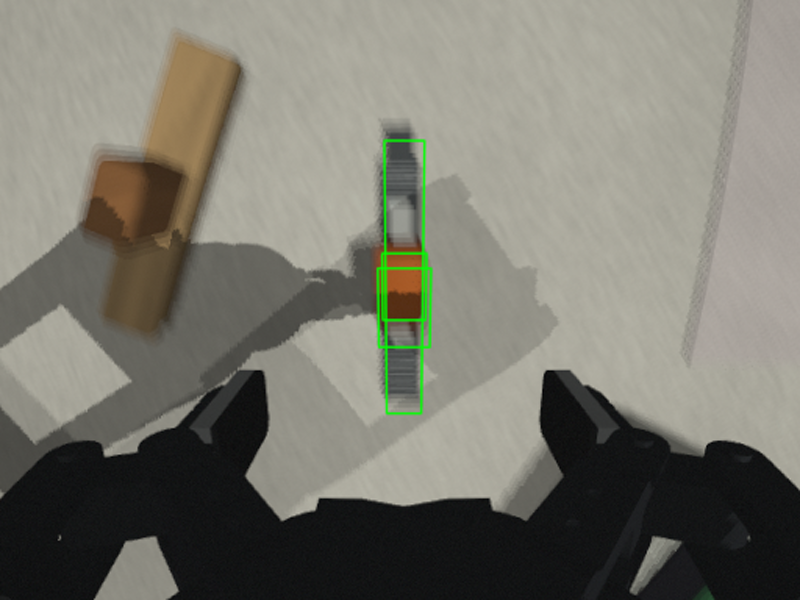

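Overlay and picture agree in orientation. The picture is motion-blurred because the arm was still settling, and the grip sits around (405,280). I'll retake it at rest.

```bash
python3 - <<'E'
from plant import *
from h import *
import pickle
for i in range(4): s=snapshot("wrist")
st=get_state(); say(st)
pickle.dump((s,st),open("w1.pkl","wb"))
im=s["color"].copy()
x,y,yw=0.477,-0.3133,np.radians(19.4)
cv2.polylines(im,[np.int32(proj(s,pose(x,y,yw,0,rect(.09,.012,.006)))*16)],True,(0,255,0),1,cv2.LINE_AA,4)
cv2.polylines(im,[np.int32(proj(s,pose(x,y,yw,0,rect(.022,.014,.056)))*16)],True,(255,255,0),1,cv2.LINE_AA,4)
cv2.imwrite("pics/w2.png",cv2.resize(im[60:300,156:476],(800,600),interpolation=cv2.INTER_CUBIC))
E
```

```text
t 1.55 pos [ 0.4768 -0.3132  0.224 ] yaw 19.54 zaxis [-3.e-04 -3.e-04 -1.e+00] F [-0.1  -0.23  0.4 ] Tq [-0.03  0.02  0.02] w 0.0854 ff 0.0
```

View pics/w2.png

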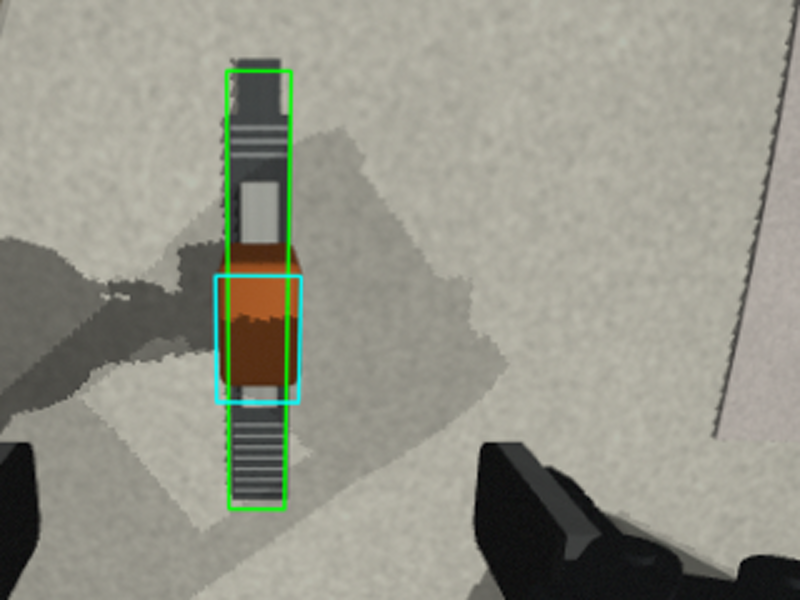

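The blade matches in direction. Along its length it sits about 4 mm further forward than my estimate (tail 498 vs 509, nose 59 vs 70). Descending.

{"name": "step_arm", "arguments": {"increments": [[[0.001, 0, 0.025, 0, 0, 0, 0.0854], [0.002, 0, 0.05, 0, 0, 0, 0.0854], [0.003, 0, 0.075, 0, 0, 0, 0.0854], [0.0035, 0, 0.1, 0, 0, 0, 0.0854], [0.0035, 0, 0.12, 0, 0, 0, 0.0854], [0.0035, 0, 0.132, 0, 0, 0, 0.0854], [0.0035, 0, 0.136, 0, 0, 0, 0.0854], [0.0035, 0, 0.136, 0, 0, 0, 0.0854]]]}}

```text
t: 2.35
tool_pos: [0.4798, -0.3127, 0.0881]
tool_rot: [0.0, 0.986, 0.169, 0.0]
wrist_force: [0.5, 0.0, 0.0]
gripper_width: 0.0855
finger_force: 0.0
```

{"name": "step_arm", "arguments": {"increments": [[[0, 0, 0, 0, 0, 0, 0.06], [0, 0, 0, 0, 0, 0, 0.04], [0, 0, 0, 0, 0, 0, 0.03], [0, 0, 0, 0, 0, 0, 0.01], [0, 0, 0, 0, 0, 0, 0.01], [0, 0, 0, 0, 0, 0, 0.01], [0, 0, 0, 0, 0, 0, 0.01], [0, 0, 0, 0, 0, 0, 0.01]]], "newtons": 90}}

```text
t: 3.15
tool_pos: [0.4804, -0.3122, 0.0886]
tool_rot: [0.0, 0.986, 0.169, 0.0]
wrist_force: [-0.1, 0.6, 6.5]
gripper_width: 0.0271
finger_force: 89.6
```

```bash
python3 - <<'E'
from plant import *
from h import *
import pickle
say(get_state())
# plate/clamp fit over top+scene clicks
S=pickle.load(open("s0.pkl","rb")); a,b=S["top"],S["scene"]
T=lambda p:[130+p[0]/5,150+p[1]/5]
Q=lambda p:[285+p[0]*.24,145+p[1]*.24]
print("plate top-cam",ray(a,[T((40,165)),T((250,190))],.125).round(4).tolist())
print("plate scene",ray(b,[Q((275,65)),Q((140,100))],.125).round(4).tolist())
print("clamp scene cheek near",ray(b,[Q((60,85)),Q((218,48)),Q((312,215)),Q((137,262))],.052).round(4).tolist())
E
```

```text
t 3.15 pos [ 0.4804 -0.3122  0.0886] yaw 19.49 zaxis [ 8.e-04 -5.e-04 -1.e+00] F [-0.11  0.57  6.46] Tq [ 0.09  0.12 -0.01] w 0.0271 ff 89.6
plate top-cam [[0.5418, 0.1598, 0.125], [0.5315, 0.0705, 0.125]]
plate scene [[0.5486, 0.1621, 0.125], [0.5392, 0.0766, 0.125]]
clamp scene cheek near [[0.4648, 0.0742, 0.052], [0.479, 0.1823, 0.052], [0.6126, 0.1673, 0.052], [0.5985, 0.0539, 0.052]]
```

Grasped (27 mm, 90 N). Lifting and swinging across above the brush.

{"name": "step_arm", "arguments": {"increments": [[[0, 0, -0.01, 0, 0, 0, 0.01], [0, 0, -0.03, 0, 0, 0, 0.01], [0, 0, -0.06, 0, 0, 0, 0.01], [0, 0, -0.09, 0, 0, 0, 0.01], [0, 0, -0.125, 0, 0, 0, 0.01], [0, 0, -0.16, 0, 0, 0, 0.01], [0, 0, -0.19, 0, 0, 0, 0.01], [0, 0, -0.21, 0, 0, 0, 0.01]]], "newtons": 110}}

```text
t: 3.95
tool_pos: [0.48, -0.312, 0.3005]
tool_rot: [0.001, 0.986, 0.169, 0.001]
wrist_force: [-0.1, -0.6, -3.7]
gripper_width: 0.0267
finger_force: 108.6
```

{"name": "step_arm", "arguments": {"increments": [[[0.002, -0.015, 0, 0, 0, 1, 0.01], [0.006, -0.045, 0, 0, 0, 2.5, 0.01], [0.01, -0.075, 0, 0, 0, 4, 0.01], [0.015, -0.105, 0, 0, 0, 6, 0.01], [0.019, -0.135, 0, 0, 0, 8, 0.01], [0.023, -0.165, 0, 0, 0, 10, 0.01], [0.027, -0.195, 0, 0, 0, 12, 0.01], [0.031, -0.225, 0, 0, 0, 13, 0.01]]]}}

```text
t: 4.75
tool_pos: [0.4332, -0.0883, 0.298]
tool_rot: [-0.0, 0.998, 0.056, -0.0]
wrist_force: [0.2, 0.0, -5.7]
gripper_width: 0.0265
finger_force: 108.9
```

```bash
python3 - <<'E'
from plant import *
from h import *
st=get_state(); say(st)
print(inc(st,.39,.133,.299,-6.4))
E
```

```text
t 4.75 pos [ 0.4332 -0.0883  0.298 ] yaw 6.39 zaxis [-6.e-04  2.e-04 -1.e+00] F [ 0.23  0.04 -5.71] Tq [-0.01  0.02 -0.02] w 0.0265 ff 108.9
(array([-0.0183, -0.2247, -0.001 ]), array([-1.000e-02,  4.000e-02,  1.279e+01]))
```

{"name": "step_arm", "arguments": {"increments": [[[-0.002, -0.03, 0, 0, 0, 2, 0.01], [-0.005, -0.06, 0, 0, 0, 4, 0.01], [-0.008, -0.095, 0, 0, 0, 6, 0.01], [-0.011, -0.13, 0, 0, 0, 8, 0.01], [-0.014, -0.165, 0, 0, 0, 10, 0.01], [-0.016, -0.195, 0, 0, 0, 12, 0.01], [-0.018, -0.215, 0, 0, 0, 12.9, 0.01], [-0.018, -0.225, 0, 0, 0, 12.9, 0.01]]]}}

```text
t: 5.55
tool_pos: [0.39, 0.1332, 0.298]
tool_rot: [-0.0, 0.998, -0.055, -0.0]
wrist_force: [-0.2, -0.0, -5.3]
gripper_width: 0.0273
finger_force: 109.0
```

```bash
python3 - <<'E'
from plant import *
from h import *
import pickle
for i in range(4): s=snapshot("wrist")
st=get_state(); say(st)
pickle.dump((s,st),open("w3.pkl","wb"))
im=s["color"].copy()
def dr(P,c): cv2.polylines(im,[np.int32(proj(s,P)*16)],True,c,1,cv2.LINE_AA,4)
x,y,yw=.5385,.1165,np.radians(-6.4)
dr(pose(x,y,yw,.125,rect(.002,.045,0)),(0,255,0))
dr(pose(x,y,yw,0,rect(.075,.055,.052)),(0,255,255))
u=st["tool_pos"]; 
dr(pose(u[0],u[1],yw,u[2]-.0886,rect(.09,.012,0)),(255,255,0))
cv2.imwrite("pics/w3.png",cv2.resize(im,(800,600),interpolation=cv2.INTER_CUBIC))
E
```

```text
t 5.75 pos [0.3909 0.1315 0.2979] yaw -6.37 zaxis [-1.e-04 -5.e-04 -1.e+00] F [ 0.42 -0.48 -3.84] Tq [ 0.02 -0.08  0.01] w 0.0267 ff 109.0
```

View pics/w3.png

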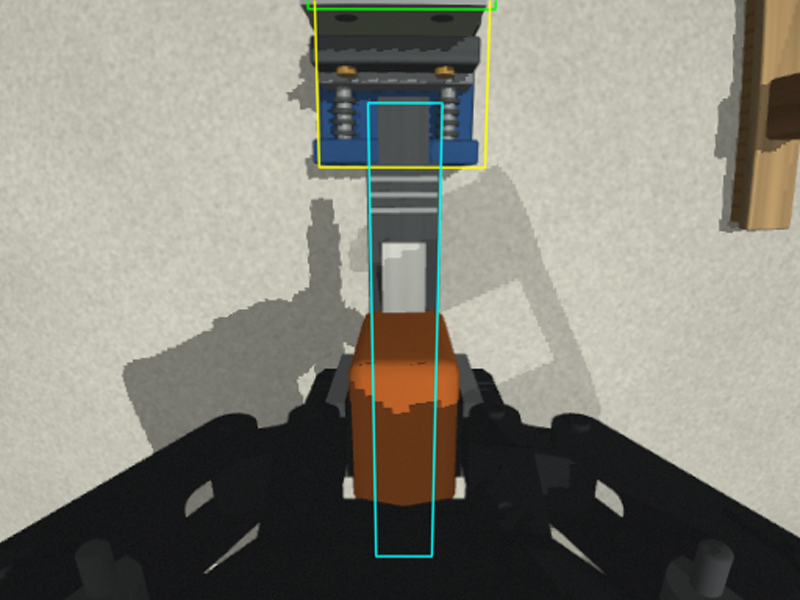

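The wrist view shows the file held straight, its nose near (405,97). The plate edge is centred near column 396 at row ~3, against my predicted 402. The clamp front is at row 163 against 167, so the plate is about 3 mm more +y and 2 mm more +x than I had. I'm moving closer to check it.

{"name": "step_arm", "arguments": {"increments": [[[0.008, -0.0005, 0, 0, 0, 0, 0.01], [0.024, -0.001, 0.005, 0, 0, 0, 0.01], [0.04, -0.002, 0.015, 0, 0, 0, 0.01], [0.056, -0.003, 0.025, 0, 0, 0, 0.01], [0.07, -0.0035, 0.037, 0, 0, 0, 0.01], [0.08, -0.004, 0.047, 0, 0, 0, 0.01], [0.0855, -0.004, 0.053, 0, 0, 0, 0.01], [0.0855, -0.004, 0.053, 0, 0, 0, 0.01]]], "newtons": 120}}

```text
t: 6.55
tool_pos: [0.4766, 0.1258, 0.244]
tool_rot: [0.0, 0.998, -0.056, -0.001]
wrist_force: [-0.1, 0.9, -4.1]
gripper_width: 0.0267
finger_force: 118.2
```

```bash
python3 - <<'E'
from plant import *
from h import *
import pickle
for i in range(4): s=snapshot("wrist")
st=get_state(); say(st)
pickle.dump((s,st),open("w4.pkl","wb"))
im=s["color"].copy()
def dr(P,c): cv2.polylines(im,[np.int32(proj(s,P)*16)],True,c,1,cv2.LINE_AA,4)
x,y,yw=.541,.1195,np.radians(-6.4)
dr(pose(x,y,yw,.125,rect(.002,.045,0)),(0,255,0))
dr(pose(x,y,yw,0,rect(.075,.055,.052)),(0,255,255))
cv2.imwrite("pics/w4.png",cv2.resize(im[0:300,56:456],(800,600),interpolation=cv2.INTER_CUBIC))
E
```

```text
t 6.75 pos [0.4761 0.1264 0.2453] yaw -6.42 zaxis [ 2.e-04  1.e-04 -1.e+00] F [-0.88  0.17 -4.34] Tq [ 0.06  0.02 -0.01] w 0.0267 ff 118.2
```

View pics/w4.png

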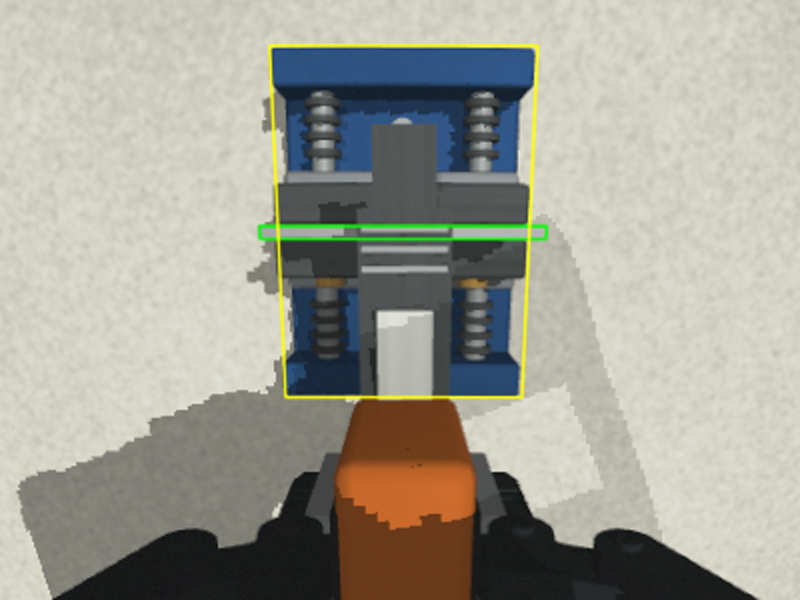

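The overlay now fits the plate edge and clamp to within a millimetre: plate at (0.541, 0.1195), yaw −6.4°. Lowering to just above the edge, then feeling for contact.

{"name": "step_arm", "arguments": {"increments": [[[0.002, 0, 0.006, 0, 0, 0, 0.01], [0.004, 0, 0.014, 0, 0, 0, 0.01], [0.005, 0, 0.02, 0, 0, 0, 0.01], [0.005, 0, 0.025, 0, 0, 0, 0.01], [0.005, 0, 0.027, 0, 0, 0, 0.01], [0.005, 0, 0.028, 0, 0, 0, 0.01], [0.005, 0, 0.029, 0, 0, 0, 0.01], [0.005, 0, 0.029, 0, 0, 0, 0.01]]]}}

```text
t: 7.55
tool_pos: [0.4814, 0.1258, 0.2159]
tool_rot: [0.0, 0.998, -0.056, 0.0]
wrist_force: [0.2, 0.6, -5.2]
gripper_width: 0.0269
finger_force: 118.2
```

{"name": "step_arm", "arguments": {"increments": [[[0, 0, 0.0005, 0, 0, 0, 0.01], [0, 0, 0.001, 0, 0, 0, 0.01], [0, 0, 0.0015, 0, 0, 0, 0.01], [0, 0, 0.002, 0, 0, 0, 0.01], [0, 0, 0.0025, 0, 0, 0, 0.01], [0, 0, 0.003, 0, 0, 0, 0.01], [0, 0, 0.003, 0, 0, 0, 0.01], [0, 0, 0.003, 0, 0, 0, 0.01]]]}}

```text
t: 8.35
tool_pos: [0.4818, 0.1258, 0.2133]
tool_rot: [-0.0, 0.998, -0.056, 0.0]
wrist_force: [-0.8, -0.2, 1.6]
gripper_width: 0.0267
finger_force: 118.7
```

```bash
python3 - <<'E'
from plant import *
from h import *
say(get_state())
E
```

```text
t 8.35 pos [0.4818 0.1258 0.2133] yaw -6.43 zaxis [ 1.e-03  1.e-04 -1.e+00] F [-0.84 -0.18  1.6 ] Tq [-0.31 -0.33 -0.12] w 0.0267 ff 118.7
```

Contact is firm but light, about 6 N. Pushing forward for the first stroke, in two halves.

{"name": "step_arm", "arguments": {"increments": [[[0.003, 0, 0, 0, 0, 0, 0.01], [0.01, 0, 0, 0, 0, 0, 0.01], [0.018, 0, 0, 0, 0, 0, 0.01], [0.026, 0, 0, 0, 0, 0, 0.01], [0.034, 0, 0, 0, 0, 0, 0.01], [0.042, 0, 0, 0, 0, 0, 0.01], [0.05, 0, 0, 0, 0, 0, 0.01], [0.058, 0, 0, 0, 0, 0, 0.01]]]}}

```text
t: 9.15
tool_pos: [0.5383, 0.1196, 0.2135]
tool_rot: [-0.0, 0.998, -0.056, -0.002]
wrist_force: [-8.8, 1.3, 14.5]
gripper_width: 0.0269
finger_force: 120.4
```

```bash
python3 - <<'E'
from plant import *
from h import *
say(get_state())
E
```

```text
t 9.15 pos [0.5383 0.1196 0.2135] yaw -6.44 zaxis [-3.e-03  5.e-04 -1.e+00] F [-8.85  1.28 14.52] Tq [ 0.15  1.61 -0.01] w 0.0269 ff 120.4
```

{"name": "step_arm", "arguments": {"increments": [[[0.008, 0, -0.0002, 0, 0, 0, 0.01], [0.016, 0, -0.0003, 0, 0, 0, 0.01], [0.024, 0, -0.0003, 0, 0, 0, 0.01], [0.032, 0, -0.0003, 0, 0, 0, 0.01], [0.04, 0, -0.0003, 0, 0, 0, 0.01], [0.048, 0, -0.0003, 0, 0, 0, 0.01], [0.056, 0, -0.0003, 0, 0, 0, 0.01], [0.064, 0, -0.0003, 0, 0, 0, 0.01]]]}}

```text
t: 9.95
tool_pos: [0.6019, 0.1123, 0.213]
tool_rot: [-0.0, 0.998, -0.056, -0.002]
wrist_force: [-4.1, -0.1, 5.1]
gripper_width: 0.0269
finger_force: 119.7
```

```bash
python3 - <<'E'
from plant import *
from h import *
say(get_state())
E
```

```text
t 9.95 pos [0.6019 0.1123 0.213 ] yaw -6.44 zaxis [-3.5e-03  3.0e-04 -1.0e+00] F [-4.09 -0.05  5.06] Tq [0.12 1.34 0.  ] w 0.0269 ff 119.7
```

First stroke done, with the edge about 55 mm behind the file's centre. Lifting clear and returning in the air.

{"name": "step_arm", "arguments": {"increments": [[[0.006, 0, 0, 0, 0, 0, 0.01], [0.008, 0, -0.008, 0, 0, 0, 0.01], [0.008, 0, -0.022, 0, 0, 0, 0.01], [0.007, 0, -0.035, 0, 0, 0, 0.01], [-0.015, 0, -0.04, 0, 0, 0, 0.01], [-0.05, 0, -0.04, 0, 0, 0, 0.01], [-0.085, 0, -0.04, 0, 0, 0, 0.01], [-0.115, 0, -0.04, 0, 0, 0, 0.01]]]}}

```text
t: 10.75
tool_pos: [0.4867, 0.1251, 0.2542]
tool_rot: [-0.0, 0.998, -0.056, 0.0]
wrist_force: [-0.5, 0.1, -3.0]
gripper_width: 0.0267
finger_force: 118.3
```

{"name": "step_arm", "arguments": {"increments": [[[-0.007, 0, 0, 0, 0, 0, 0.01], [-0.007, 0, 0, 0, 0, 0, 0.01], [-0.007, 0, 0, 0, 0, 0, 0.01], [-0.007, 0, 0.002, 0, 0, 0, 0.01], [-0.007, 0, 0.01, 0, 0, 0, 0.01], [-0.007, 0, 0.015, 0, 0, 0, 0.01], [-0.007, 0, 0.02, 0, 0, 0, 0.01], [-0.007, 0, 0.02, 0, 0, 0, 0.01]]]}}

```text
t: 11.55
tool_pos: [0.481, 0.1256, 0.232]
tool_rot: [0.0, 0.998, -0.056, -0.001]
wrist_force: [0.2, -0.9, -4.1]
gripper_width: 0.0269
finger_force: 118.3
```

```bash
python3 - <<'E'
from plant import *
from h import *
import pickle
for i in range(2): s=snapshot("wrist")
st=get_state(); say(st); print(inc(st,.4815,.1261,.2135,-6.4))
im=s["color"].copy()
def dr(P,c): cv2.polylines(im,[np.int32(proj(s,P)*16)],True,c,1,cv2.LINE_AA,4)
x,y,yw=.541,.1195,np.radians(-6.4)
dr(pose(x,y,yw,.125,rect(.002,.045,0)),(0,255,0))
u=st["tool_pos"]; dr(pose(u[0],u[1],yw,u[2]-.0886,rect(.09,.012,0.006)),(255,255,0))
cv2.imwrite("pics/w5.png",cv2.resize(im[0:300,56:456],(800,600),interpolation=cv2.INTER_CUBIC))
E
```

```text
t 11.65 pos [0.4814 0.1258 0.2329] yaw -6.43 zaxis [-6.e-04 -2.e-04 -1.e+00] F [-1.06  0.11 -4.74] Tq [-0.04 -0.03 -0.03] w 0.0269 ff 118.3
(array([ 0.0001, -0.0004,  0.0194]), array([ 0.01,  0.03, -0.03]))
```

View pics/w5.png

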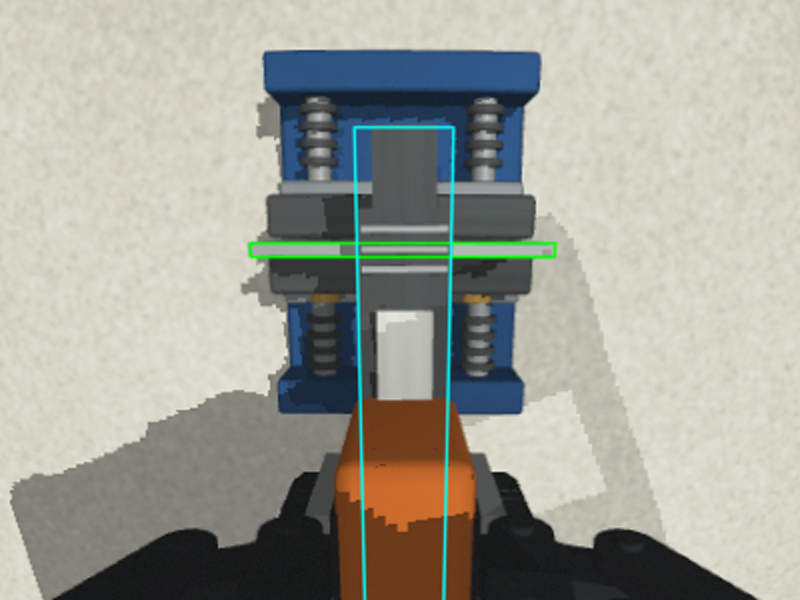

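The file is unchanged in the grip (nose still at row 125) and the plate has sprung home under the overlay. Second stroke.

{"name": "step_arm", "arguments": {"increments": [[[0, 0, 0.006, 0, 0, 0, 0.01], [0, 0, 0.013, 0, 0, 0, 0.01], [0, 0, 0.017, 0, 0, 0, 0.01], [0, 0, 0.0185, 0, 0, 0, 0.01], [0, 0, 0.0193, 0, 0, 0, 0.01], [0, 0, 0.02, 0, 0, 0, 0.01], [0, 0, 0.0203, 0, 0, 0, 0.01], [0, 0, 0.0203, 0, 0, 0, 0.01]]]}}

```text
t: 12.45
tool_pos: [0.4818, 0.1257, 0.2134]
tool_rot: [-0.0, 0.998, -0.056, 0.001]
wrist_force: [-1.1, -2.2, -0.1]
gripper_width: 0.0265
finger_force: 118.6
```

```bash
python3 - <<'E'
from plant import *
from h import *
say(get_state())
E
```

```text
t 12.45 pos [0.4818 0.1257 0.2134] yaw -6.43 zaxis [ 0.0011  0.     -1.    ] F [-1.06 -2.16 -0.1 ] Tq [-0.44 -0.22 -0.11] w 0.0265 ff 118.6
```

{"name": "step_arm", "arguments": {"increments": [[[0.003, 0, 0.0002, 0, 0, 0, 0.01], [0.01, 0, 0.0003, 0, 0, 0, 0.01], [0.018, 0, 0.0003, 0, 0, 0, 0.01], [0.026, 0, 0.0002, 0, 0, 0, 0.01], [0.034, 0, 0.0001, 0, 0, 0, 0.01], [0.042, 0, 0, 0, 0, 0, 0.01], [0.05, 0, 0, 0, 0, 0, 0.01], [0.058, 0, 0, 0, 0, 0, 0.01]]]}}

```text
t: 13.25
tool_pos: [0.5387, 0.1196, 0.2135]
tool_rot: [-0.0, 0.998, -0.056, -0.001]
wrist_force: [-6.9, 0.8, 11.0]
gripper_width: 0.0273
finger_force: 120.0
```

{"name": "step_arm", "arguments": {"increments": [[[0.008, 0, 0, 0, 0, 0, 0.01], [0.016, 0, 0, 0, 0, 0, 0.01], [0.024, 0, 0, 0, 0, 0, 0.01], [0.032, 0, 0, 0, 0, 0, 0.01], [0.04, 0, 0, 0, 0, 0, 0.01], [0.048, 0, 0, 0, 0, 0, 0.01], [0.056, 0, 0, 0, 0, 0, 0.01], [0.066, 0, 0, 0, 0, 0, 0.01]]]}}

```text
t: 14.05
tool_pos: [0.6039, 0.1121, 0.213]
tool_rot: [-0.0, 0.998, -0.056, -0.002]
wrist_force: [-4.3, 0.8, 4.9]
gripper_width: 0.0268
finger_force: 119.7
```

{"name": "step_arm", "arguments": {"increments": [[[0.006, 0, 0, 0, 0, 0, 0.01], [0.008, 0, -0.008, 0, 0, 0, 0.01], [0.008, 0, -0.022, 0, 0, 0, 0.01], [0.007, 0, -0.035, 0, 0, 0, 0.01], [-0.015, 0, -0.04, 0, 0, 0, 0.01], [-0.05, 0, -0.04, 0, 0, 0, 0.01], [-0.085, 0, -0.04, 0, 0, 0, 0.01], [-0.115, 0, -0.04, 0, 0, 0, 0.01]]]}}

```text
t: 14.85
tool_pos: [0.4886, 0.1249, 0.2539]
tool_rot: [-0.0, 0.998, -0.056, 0.0]
wrist_force: [-0.4, 0.8, -4.2]
gripper_width: 0.0272
finger_force: 118.3
```

{"name": "step_arm", "arguments": {"increments": [[[-0.009, 0, 0, 0, 0, 0, 0.01], [-0.009, 0, 0, 0, 0, 0, 0.01], [-0.009, 0, 0, 0, 0, 0, 0.01], [-0.009, 0, 0.002, 0, 0, 0, 0.01], [-0.009, 0, 0.01, 0, 0, 0, 0.01], [-0.009, 0, 0.015, 0, 0, 0, 0.01], [-0.009, 0, 0.02, 0, 0, 0, 0.01], [-0.009, 0, 0.02, 0, 0, 0, 0.01]]]}}

```text
t: 15.65
tool_pos: [0.481, 0.1256, 0.2317]
tool_rot: [0.0, 0.998, -0.056, -0.001]
wrist_force: [0.0, -0.5, -5.0]
gripper_width: 0.0266
finger_force: 118.3
```

```bash
python3 - <<'E'
from plant import *
from h import *
say(get_state())
E
```

```text
t 15.65 pos [0.481  0.1256 0.2317] yaw -6.44 zaxis [-1.9e-03 -5.0e-04 -1.0e+00] F [ 0.01 -0.53 -4.96] Tq [0.04 0.02 0.04] w 0.0266 ff 118.3
```

A third stroke, slightly longer, for margin.

{"name": "step_arm", "arguments": {"increments": [[[-0.005, 0, 0.006, 0, 0, 0, 0.01], [-0.005, 0, 0.013, 0, 0, 0, 0.01], [-0.005, 0, 0.017, 0, 0, 0, 0.01], [-0.005, 0, 0.0185, 0, 0, 0, 0.01], [-0.005, 0, 0.0193, 0, 0, 0, 0.01], [-0.005, 0, 0.02, 0, 0, 0, 0.01], [-0.005, 0, 0.0205, 0, 0, 0, 0.01], [-0.005, 0, 0.0205, 0, 0, 0, 0.01]]]}}

```text
t: 16.45
tool_pos: [0.4771, 0.1263, 0.2131]
tool_rot: [-0.0, 0.998, -0.056, 0.001]
wrist_force: [-0.7, -3.1, 3.4]
gripper_width: 0.0268
finger_force: 119.1
```

{"name": "step_arm", "arguments": {"increments": [[[0.003, 0, 0.0002, 0, 0, 0, 0.01], [0.01, 0, 0.0003, 0, 0, 0, 0.01], [0.018, 0, 0.0003, 0, 0, 0, 0.01], [0.026, 0, 0.0002, 0, 0, 0, 0.01], [0.034, 0, 0.0001, 0, 0, 0, 0.01], [0.042, 0, 0, 0, 0, 0, 0.01], [0.05, 0, 0, 0, 0, 0, 0.01], [0.059, 0, 0, 0, 0, 0, 0.01]]]}}

```text
t: 17.25
tool_pos: [0.5341, 0.1202, 0.2135]
tool_rot: [-0.0, 0.998, -0.056, -0.001]
wrist_force: [-10.3, 1.4, 17.3]
gripper_width: 0.027
finger_force: 120.9
```

{"name": "step_arm", "arguments": {"increments": [[[0.009, 0, 0, 0, 0, 0, 0.01], [0.018, 0, 0, 0, 0, 0, 0.01], [0.027, 0, 0, 0, 0, 0, 0.01], [0.036, 0, 0, 0, 0, 0, 0.01], [0.045, 0, 0, 0, 0, 0, 0.01], [0.054, 0, 0, 0, 0, 0, 0.01], [0.063, 0, 0, 0, 0, 0, 0.01], [0.072, 0, 0, 0, 0, 0, 0.01]]]}}

```text
t: 18.05
tool_pos: [0.6056, 0.112, 0.2127]
tool_rot: [-0.0, 0.998, -0.056, -0.002]
wrist_force: [-6.0, 1.9, 8.0]
gripper_width: 0.0268
finger_force: 120.1
```

{"name": "step_arm", "arguments": {"increments": [[[0.006, 0, 0, 0, 0, 0, 0.01], [0.008, 0, -0.008, 0, 0, 0, 0.01], [0.008, 0, -0.025, 0, 0, 0, 0.01], [0.008, 0, -0.045, 0, 0, 0, 0.01], [0.008, 0, -0.065, 0, 0, 0, 0.01], [0.008, 0, -0.08, 0, 0, 0, 0.01], [0.008, 0, -0.085, 0, 0, 0, 0.01], [0.008, 0, -0.085, 0, 0, 0, 0.01]]]}}

```text
t: 18.85
tool_pos: [0.6147, 0.1109, 0.2979]
tool_rot: [-0.0, 0.998, -0.056, 0.0]
wrist_force: [0.3, 0.6, -4.6]
gripper_width: 0.0267
finger_force: 118.3
```

```bash
python3 - <<'E'
from plant import *
from h import *
st=get_state(); say(st)
print(inc(st,.48,-.32,.299,-6.4),inc(st,.48,-.32,.299,19.5))
E
```

```text
t 18.85 pos [0.6147 0.1109 0.2979] yaw -6.42 zaxis [ 1.e-03  3.e-04 -1.e+00] F [ 0.27  0.62 -4.62] Tq [-0.03  0.04 -0.01] w 0.0267 ff 118.3
(array([-0.0856,  0.4432, -0.0014]), array([-0.02, -0.06, -0.02])) (array([-0.0856,  0.4432, -0.0014]), array([-1.000e-02, -6.000e-02, -2.592e+01]))
```

Strokes done. Carrying the file back to its original open spot.

{"name": "step_arm", "arguments": {"increments": [[[-0.004, 0.015, 0, 0, 0, -1, 0.01], [-0.01, 0.045, 0, 0, 0, -2.5, 0.01], [-0.016, 0.075, 0, 0, 0, -4.5, 0.01], [-0.022, 0.105, 0, 0, 0, -6.5, 0.01], [-0.028, 0.135, 0, 0, 0, -8.5, 0.01], [-0.034, 0.165, 0, 0, 0, -10.5, 0.01], [-0.04, 0.195, 0, 0, 0, -12, 0.01], [-0.044, 0.225, 0, 0, 0, -13, 0.01]]]}}

```text
t: 19.65
tool_pos: [0.5444, -0.1088, 0.2961]
tool_rot: [-0.0, 0.998, 0.058, -0.001]
wrist_force: [-0.3, -0.5, -4.6]
gripper_width: 0.0266
finger_force: 118.5
```

```bash
python3 - <<'E'
from plant import *
from h import *
st=get_state(); say(st)
print(inc(st,.48,-.32,.299,19.5))
E
```

```text
t 19.65 pos [ 0.5444 -0.1088  0.2961] yaw 6.64 zaxis [-2.1e-03  5.0e-04 -1.0e+00] F [-0.31 -0.52 -4.6 ] Tq [-0.03  0.    0.01] w 0.0266 ff 118.5
(array([-0.0884,  0.2023, -0.0029]), array([ -0.05,   0.11, -12.86]))
```

{"name": "step_arm", "arguments": {"increments": [[[-0.014, 0.03, 0, 0, 0, -2, 0.01], [-0.028, 0.06, 0, 0, 0, -4, 0.01], [-0.042, 0.095, 0, 0, 0, -6, 0.01], [-0.056, 0.125, 0, 0, 0, -8, 0.01], [-0.07, 0.155, 0, 0, 0, -10, 0.01], [-0.08, 0.18, 0, 0, 0, -12, 0.01], [-0.088, 0.198, 0, 0, 0, -12.9, 0.01], [-0.088, 0.202, 0, 0, 0, -12.9, 0.01]]]}}

```text
t: 20.45
tool_pos: [0.4801, -0.3202, 0.2961]
tool_rot: [-0.0, 0.986, 0.168, -0.001]
wrist_force: [0.2, 0.3, -4.3]
gripper_width: 0.027
finger_force: 118.6
```

{"name": "step_arm", "arguments": {"increments": [[[0, 0, 0.005, 0, 0, 0, 0.01], [0, 0, 0.025, 0, 0, 0, 0.01], [0, 0, 0.055, 0, 0, 0, 0.01], [0, 0, 0.09, 0, 0, 0, 0.01], [0, 0, 0.125, 0, 0, 0, 0.01], [0, 0, 0.155, 0, 0, 0, 0.01], [0, 0, 0.175, 0, 0, 0, 0.01], [0, 0, 0.18, 0, 0, 0, 0.01]]]}}

```text
t: 21.25
tool_pos: [0.4802, -0.3165, 0.1144]
tool_rot: [-0.002, 0.986, 0.169, -0.002]
wrist_force: [-0.2, 0.0, -4.6]
gripper_width: 0.0265
finger_force: 118.7
```

```bash
python3 - <<'E'
from plant import *
from h import *
s=snapshot("top");s=snapshot("top"); st=get_state(); say(st)
for o in ("file","brush"): print(o,[(ray(s,[b["position"]],.03).round(3).tolist(),round(b["p"],2)) for b in boxes_of(o,s)[:2]])
E
```

```text
t 21.35 pos [ 0.4812 -0.3175  0.1165] yaw 19.51 zaxis [-0.0016  0.0013 -1.    ] F [ 0.32  0.96 -4.45] Tq [-0.06  0.04 -0.01] w 0.0269 ff 118.7
file [([[0.525, -0.3, 0.03]], 0.82)]
brush [([[0.473, -0.16, 0.03]], 0.63)]
```

{"name": "step_arm", "arguments": {"increments": [[[0, 0, 0.006, 0, 0, 0, 0.01], [0, 0, 0.013, 0, 0, 0, 0.01], [0, 0, 0.019, 0, 0, 0, 0.01], [0, 0, 0.023, 0, 0, 0, 0.01], [0, 0, 0.0255, 0, 0, 0, 0.01], [0, 0, 0.0265, 0, 0, 0, 0.01], [0, 0, 0.0272, 0, 0, 0, 0.01], [0, 0, 0.0272, 0, 0, 0, 0.01]]]}}

```text
t: 22.25
tool_pos: [0.4814, -0.3187, 0.0902]
tool_rot: [0.0, 0.986, 0.169, 0.0]
wrist_force: [0.3, 0.4, -4.0]
gripper_width: 0.0268
finger_force: 118.7
```

```bash
python3 - <<'E'
from plant import *
from h import *
say(get_state())
E
```

```text
t 22.25 pos [ 0.4814 -0.3187  0.0902] yaw 19.47 zaxis [ 1.e-04 -1.e-04 -1.e+00] F [ 0.35  0.41 -3.99] Tq [ 0.01 -0.02  0.03] w 0.0268 ff 118.7
```

{"name": "step_arm", "arguments": {"increments": [[[0, 0, 0.0004, 0, 0, 0, 0.01], [0, 0, 0.0008, 0, 0, 0, 0.01], [0, 0, 0.0012, 0, 0, 0, 0.01], [0, 0, 0.0016, 0, 0, 0, 0.01], [0, 0, 0.0018, 0, 0, 0, 0.01], [0, 0, 0.0018, 0, 0, 0, 0.01], [0, 0, 0.0018, 0, 0, 0, 0.01], [0, 0, 0.0018, 0, 0, 0, 0.01]]]}}

```text
t: 23.05
tool_pos: [0.4814, -0.3186, 0.0886]
tool_rot: [0.0, 0.986, 0.169, 0.0]
wrist_force: [-2.0, 1.4, 3.6]
gripper_width: 0.027
finger_force: 119.5
```

```bash
python3 - <<'E'
from plant import *
from h import *
say(get_state())
E
```

```text
t 23.05 pos [ 0.4814 -0.3186  0.0886] yaw 19.47 zaxis [ 1.e-04 -1.e-04 -1.e+00] F [-1.96  1.44  3.65] Tq [ 0.27  0.33 -0.03] w 0.027 ff 119.5
```

On the bench (+7.6 N contact). Releasing gently, then retreating straight up.

{"name": "step_arm", "arguments": {"increments": [[[0, 0, 0, 0, 0, 0, 0.026], [0, 0, 0, 0, 0, 0, 0.03], [0, 0, 0, 0, 0, 0, 0.035], [0, 0, 0, 0, 0, 0, 0.045], [0, 0, 0, 0, 0, 0, 0.06], [0, 0, 0, 0, 0, 0, 0.075], [0, 0, 0, 0, 0, 0, 0.08], [0, 0, 0, 0, 0, 0, 0.08]]], "newtons": 20}}

```text
t: 23.85
tool_pos: [0.4814, -0.3186, 0.0884]
tool_rot: [-0.0, 0.986, 0.169, -0.0]
wrist_force: [-0.2, -0.0, -0.2]
gripper_width: 0.0798
finger_force: 0.0
```

{"name": "step_arm", "arguments": {"increments": [[[0, 0, -0.005, 0, 0, 0, 0.08], [0, 0, -0.02, 0, 0, 0, 0.08], [0, 0, -0.045, 0, 0, 0, 0.08], [0, 0, -0.075, 0, 0, 0, 0.08], [0, 0, -0.105, 0, 0, 0, 0.08], [0, 0, -0.13, 0, 0, 0, 0.08], [0, 0, -0.15, 0, 0, 0, 0.08], [0, 0, -0.15, 0, 0, 0, 0.08]]]}}

```text
t: 24.65
tool_pos: [0.4827, -0.3195, 0.2427]
tool_rot: [0.002, 0.986, 0.169, 0.002]
wrist_force: [1.0, -1.0, -0.8]
gripper_width: 0.0803
finger_force: 0.0
```

```bash
python3 - <<'E'
from plant import *
from h import *
for i in range(3): s=snapshot("scene")
w=snapshot("wrist"); say(get_state())
cv2.imwrite("pics/end.png",np.hstack([cv2.resize(s["color"][110:300,100:400],(400,300)),cv2.resize(w["color"],(400,300))]))
E
```

```text
t 24.85 pos [ 0.4809 -0.3183  0.2379] yaw 19.47 zaxis [-9.e-04  6.e-04 -1.e+00] F [ 0.29 -1.19 -0.15] Tq [0.03 0.05 0.02] w 0.0802 ff 0.0
```

View pics/end.png

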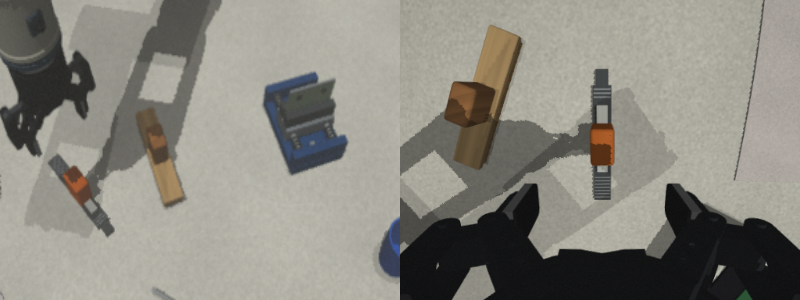

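The file lies flat and free on open bench (scene half (82,195), wrist half (601,135)). The brush is where it was, the plate is upright in the clamp, and the gripper is clear.

```bash
python3 -c "
from plant import *
print(sign_off())"
```

```text
the job is handed in; nothing more can be done
None
```

I filed the plate edge with three full forward strokes, lifting the file clear for each return. I then set the file down flat on open bench near where it started, left the brush alone, and handed the job in at about 25 s; no verdict came back.

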